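Wedge the rocking parts cabinet

TASK

The small steel parts cabinet on the bench rocks because one foot has lost its rubber. Without gripping or lifting anything, push the wooden wedge, thin end first, under the bare screw stub at that corner just until the cabinet stands firm on the wedge and its three rubber feet, and not so far that another foot leaves the bench. Then press down on the cabinet's top over that corner with the fingertips to check that it no longer gives, and leave it standing firm where it is, the other things on the bench left alone.

Things in the scene. Friction and masses are not known exactly. Their poses are not given: they have to be found in the camera images.
- cabinet: small blue steel drawer cabinet, loose, 1.7 to 2.4 kg, 170 mm deep (its x) by 210 wide (its y), carcass 18 to 123 mm above the bench; grey drawers on its +x side; steel carrying handle across the middle of the top (90 mm long along y, up to 153 mm high). Origin: on the bench plane under its centre, z up. Rubber feet (26 mm wide) at (65, 85), (-65, -85), (-65, 85) mm; a bare stub at (65, -85).
- stub_root (a point): root of the bare upright steel screw stub (18 mm across) on the cabinet's underside, 18 mm above the bench, 20 mm in from the two nearest sides. The stub's flat lower end hangs 5 to 9 mm above the bench, differently each time and not reported.
- bare_corner (a point): point on the flat top of the cabinet straight above the stub, 123 mm above the bench, 20 mm in from the two edges: the place to press. Without the wedge the cabinet rests on its three rubber feet, and this corner rocks down when pressed with about 5 to 7 N.
- foot_drawers: rubber foot at (65, 85) mm on the cabinet, next to the stub along the drawer side; origin mid lower face. Rubber feet give 0.1 mm per newton: while the wedge lifts the stub by the first 2 mm or so (about 15 mm of wedge travel) weight passes from this foot and foot_side to the wedge; driven farther, one of these two hangs free and the cabinet rocks the other way.
- foot_side: rubber foot at (-65, -85) mm on the cabinet, next to the stub along the side where the wedge goes in; origin mid lower face. It and foot_drawers each bear about 6 to 9 N at the start.
- foot_opposite: rubber foot at (-65, 85) mm on the cabinet, diagonally opposite the stub; origin mid lower face. It bears about 5 to 7 N at the start and leaves the bench when the unwedged corner is pressed down.
- wedge: plain hardwood wedge, loose, 60 g, 150 mm long (its x), 45 wide (its y), flat underneath, 21 mm thick at the butt (upright face at x = -75) tapering evenly to 2 mm at the thin end (x = +75). Origin: middle of its underside. It lies at the cabinet's -y side, thin end towards the stub. It slides with under 1 N; once under the stub the push rises steadily, to 6 to 10 N. It stays when let go.
- bolt: bystander: hexagon bolt 65 mm tall standing on its head (27 mm), between wedge and robot; origin under its head.
- tape_measure: bystander: yellow tape measure 70 x 40 x 66 mm, on the far side of the wedge; origin under its middle.
- hammer: bystander: hammer with a wooden handle, lying to the right, head towards the robot.
- spanner: bystander: steel spanner lying to the left of the cabinet.
- grinding_disc: bystander: black 125 mm grinding disc lying flat, 6 mm thick, beyond the cabinet.
- tube_offcut: bystander: offcut of 40 mm square steel tube, 130 mm long, to the right.
- pipe_coupling: bystander: dark steel pipe coupling, 48 mm across, 50 mm high, at the back.
Not all that is in view belongs to the job. Leave any green or orange look-alike of the wedge alone.

How it is judged:
By the outcome, as a careful person would: the job done as asked, in the order asked, and still so for the second after the job is handed in, with the robot touching nothing.
It also fails if it takes over 56 s, if anything falls off the work surface, if the arm or the gripper's body presses on something with over 40 N, if the wrist force passes 120 N, or if a joint passes its speed limit or range.

ROBOT

A 7-joint arm with a two-finger parallel gripper is mounted at the origin on the work surface. World frame = base frame: x ahead of the robot, y to its left, z up, the work surface at z = 0. Lengths are in m, angles in rad, forces in N, time in s.
With the tool pointing down it reaches from about 0.4 to 0.875 m from the base axis. Payload 19.3 kg.
Tool frame: the origin (TCP) lies between the finger pads; the fingertips stand 17 mm ahead of it and the grasp point (between the pads) lies 2 mm behind it; x points along the fingers, y is the direction in which the jaws open and shut, and the axes are right-handed (so a half turn about x gives the same grasp; the last joint's range is limited). The gripper opens to 85 mm and grips with 20 to 120 N. Pads are 22 mm wide; open, the fingers measure 114 mm over their backs; the gripper's body (76 mm by 85 mm) begins 54 mm behind the grasp point. The pads swing forward as they close: fully open they stand 13 mm farther back than shut.
Start: joints at [-1.246, 0.521, -0.036, 1.599, 0.021, 1.021, -0.113], TCP at [0.24, 0.577, 0.248] pointing down, gripper open.
Joint ranges: [-2.91, 2.91], [-0.3, 2.13], [-1.5, 1.42], [0.17, 2.43], [-1.26, 4.41], [0.16, 1.93], [-2.52, 2.52]. Speed limits (rad/s): [1.89, 1.89, 2.39, 2.39, 3.01, 3.01, 3.01].

INTERFACE

Orientations are given as [roll, pitch, yaw] about the fixed x, y, z axes, in that order (R = Rz(yaw) Ry(pitch) Rx(roll)).
In Python, from workcell import bot gives the robot as it stands.
- The arm moves only by the shell command python3 -m creep 'ROWS' [FORCE]. ROWS is JSON, a list of rows, each an object of numbers: "wx", "wy", "wz": the turn, a rotation vector about the tool's x, y, z in degrees; "tx", "ty", "tz": the shift along the tool's x, y, z in m; "claw": the closure, from 0 (fully open) to 1 (shut). A call has 1 to 8 rows; each row is the pose to reach, as a shift and turn from the pose measured when the call began, along the tool's axes at that moment; what a row does not reach only later rows make up. A row lasts 1/10 s, in which the tool goes at most 50 mm and 8.59 degrees, less where a joint would pass 70% of its speed; a pose out of reach is approached as far as the arm can. A call with a gripper value outside its range is refused whole. The fingers move at their own pace and stop on an object; FORCE is the grip in N (left out, the last holds). Time passes only in rows, so rows that repeat a pose let the fingers close. It gives the time, the measured TCP pose, the force and the opening at its end, in the units of the state.
- bot.observe(): the state, without advancing time (a new reading comes with each control period).
- bot.grab_frame(name): name is "scene" or "top" or "wrist"; returns the picture (420x560x3 uint8, blue, green, red); there is no depth.
- bot.get_calibration(name): a dict with "fx", "fy", "cx", "cy" (pixels), "dist_coeffs" ([k1, k2, p1, p2, k3] as OpenCV has them; the pictures are not rectified), "R" (3x3) and "t" (3): a world point X has camera coordinates R X + t. Camera axes: x right, y down, z forward; pixel columns grow to the right and rows downward; lengths in m; the calibration is good to about 2 mm. A picture is of the moment at which its call begins: read the wrist's pose just before it. get_calibration takes no time and is no camera call; for the wrist camera it gives the pose at the moment of the call.
- bot.job_done(): hands the job in, once; it reports no verdict.
The state is a dict: "clock": time; "qpos": joint angles; "qd": joint speeds; "joint_efforts": joint torques, N m; "position": TCP position; "tool_rot": TCP orientation; "force": force on the tool from outside, world axes, zero at the start; "moment": the same for the moment, N m; "grip_width": finger opening in m.
Only numpy, scipy, OpenCV 4.12 (cv2) and the standard library are available. Lean on these libraries where they do the work, as an engineer would, in place of code of your own. Each camera call takes 0.05 s, during which the arm holds its last target.

## Working session

There is one attempt and no reset: what is moved stays moved. The work goes in short steps, Python scripts to look and compute and a shell command to move; the robot and the scene stay as the last step left them, time stands still between calls to the robot, and variables do not carry over. Pictures are saved under pics/ and viewed, and the job is handed in when it is done.

```bash
ls; mkdir -p pics
python3 - <<'E'
from workcell import bot
import cv2, json
print(bot.observe())
for n in ["scene","top"]:
    cv2.imwrite(f"pics/{n}0.png",bot.grab_frame(n))
    print(n,bot.get_calibration(n))
E
```

```text
pics
{'clock': 0.0, 'qpos': array([-1.24622252,  0.52203887, -0.03633477,  1.60002478,  0.02119814,
        1.02110737, -0.11277346]), 'qd': array([ 0.00066456,  0.00122328,  0.00056673,  0.00281798, -0.00078066,
       -0.00067025,  0.00074248]), 'joint_efforts': array([-1.26643583e-03, -9.27082586e+01,  1.97951742e+00, -3.69925940e+01,
        1.77693728e-02,  8.20779271e-03, -5.63801404e-05]), 'position': array([0.24027589, 0.57660597, 0.24770414]), 'tool_rot': array([-1.50285914,  1.5696029 , -1.89761066]), 'force': array([-0.24810351, -0.42367178, -0.56589748]), 'moment': array([-0.00490663, -0.00808117, -0.0259711 ]), 'grip_width': 0.08546147073719806}
scene {'fx': 450.4876988670017, 'fy': 450.4876988670017, 'cx': 278.01918471921414, 'cy': 209.49068767474543, 'dist_coeffs': array([-0.10448649,  0.        ,  0.        ,  0.        ,  0.        ]), 'R': array([[-0.07234392,  0.99726609, -0.01505653],
       [ 0.71457548,  0.04129352, -0.69833855],
       [-0.69580762, -0.06127958, -0.71560923]]), 't': array([-0.02984932, -0.30866971,  1.47800068])}
top {'fx': 380.2473580378728, 'fy': 380.2473580378728, 'cx': 276.84314503396035, 'cy': 204.23531001527653, 'dist_coeffs': array([0.02839539, 0.        , 0.        , 0.        , 0.        ]), 'R': array([[ 0.01446226, -0.99970845,  0.01933529],
       [-0.98769888, -0.01729427, -0.15540859],
       [ 0.15569767, -0.01684988, -0.98766103]]), 't': array([0.04120308, 0.5442778 , 0.94352102])}
```

View pics/scene0.png

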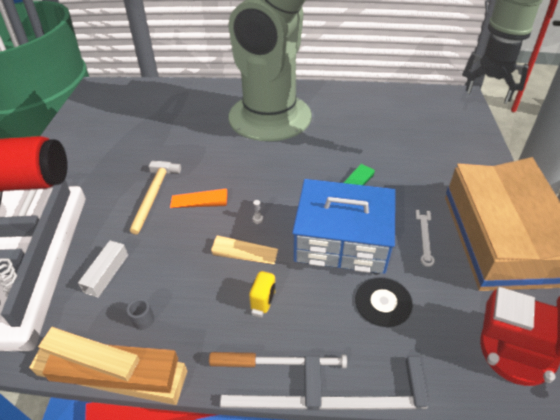

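View pics/top0.png

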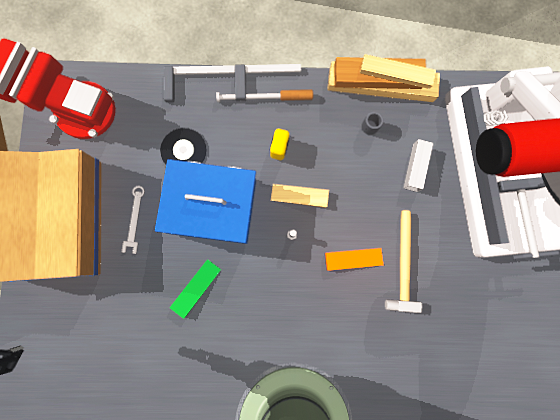

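The cabinet is at top px (205,202). The wedge is at (300,195) with its butt on the right (-y) and its thin end by the cabinet's near-right corner. The bolt is at (293,235) and the tape measure at (280,143). Next I'll measure with masks.

```bash
cat > h.py <<'E'
import numpy as np, cv2
from workcell import bot
def ray(cal,px):
    K=np.array([[cal['fx'],0,cal['cx']],[0,cal['fy'],cal['cy']],[0,0,1]])
    u=cv2.undistortPoints(np.array(px,float).reshape(-1,1,2),K,np.array(cal['dist_coeffs'])).reshape(-1,2)
    d=np.c_[u,np.ones(len(u))]@cal['R']; o=-cal['R'].T@cal['t']
    return o,d
def onz(cal,px,z):
    o,d=ray(cal,px); return o+d*((z-o[2])/d[:,2])[:,None]
def proj(cal,P):
    K=np.array([[cal['fx'],0,cal['cx']],[0,cal['fy'],cal['cy']],[0,0,1]])
    return cv2.projectPoints(np.array(P,float).reshape(-1,3),cv2.Rodrigues(np.array(cal['R']))[0],np.array(cal['t']),K,np.array(cal['dist_coeffs']))[0].reshape(-1,2)
def tri(c1,p1,c2,p2):
    o1,d1=ray(c1,[p1]);o2,d2=ray(c2,[p2]);d1=d1[0];d2=d2[0]
    A=np.c_[d1,-d2];s=np.linalg.lstsq(A,o2-o1,rcond=None)[0]
    a=o1+d1*s[0];b=o2+d2*s[1];return (a+b)/2,np.linalg.norm(a-b)
E
python3 - <<'E'
from h import *
for n,(x0,y0,x1,y1) in {"top":(140,130,340,260),"scene":(190,170,410,320)}.items():
    im=cv2.imread(f"pics/{n}0.png")[y0:y1,x0:x1]
    s=min(800/(x1-x0),600/(y1-y0)); s=int(s)
    cv2.imwrite(f"pics/{n}0z.png",cv2.resize(im,None,fx=s,fy=s,interpolation=cv2.INTER_CUBIC)); print(n,s)
for n in ["top","scene"]:
    im=cv2.imread(f"pics/{n}0.png");c=bot.get_calibration(n);print(n,"cam",-c['R'].T@c['t'])
    hsv=cv2.cvtColor(im,cv2.COLOR_BGR2HSV)
    for k,lo,hi,z in [("blue",(100,120,60),(125,255,255),.123),("wood",(12,60,120),(25,200,255),.01)]:
        m=cv2.inRange(hsv,lo,hi)
        cs,_=cv2.findContours(m,cv2.RETR_EXTERNAL,cv2.CHAIN_APPROX_NONE)
        for q in cs:
            if cv2.contourArea(q)>250:
                a=cv2.approxPolyDP(q,3,True).reshape(-1,2)
                ctr=q.reshape(-1,2).mean(0)
                if 150<ctr[0]<400 and 120<ctr[1]<320: print(k,cv2.contourArea(q),a.tolist(),cv2.boxPoints(cv2.minAreaRect(q)).round(1).tolist())
E
```

```text
top 4
scene 3
top cam [0.39008266 0.06650217 1.01566772]
blue 6618.5 [[167, 159], [155, 231], [246, 243], [255, 171]] [[154.10000610351562, 231.10000610351562], [164.3000030517578, 157.6999969482422], [256.79998779296875, 170.5], [246.60000610351562, 244.0]]
wood 461.5 [[273, 184], [270, 200], [309, 205], [309, 195], [282, 187], [307, 187]] [[270.0, 200.10000610351562], [272.20001220703125, 182.5], [311.20001220703125, 187.39999389648438], [309.0, 205.0]]
scene cam [1.24681253 0.13308503 0.84166554]
blue 5451.5 [[305, 179], [293, 228], [295, 259], [297, 234], [340, 239], [339, 266], [344, 240], [390, 247], [384, 272], [394, 245], [394, 189]] [[289.29998779296875, 261.5], [298.6000061035156, 177.6999969482422], [400.20001220703125, 189.0], [390.8999938964844, 272.79998779296875]]
wood 751.5 [[261, 270], [250, 288], [251, 309], [265, 313], [270, 306], [268, 298], [275, 276]] [[245.1999969482422, 309.1000061035156], [253.6999969482422, 268.20001220703125], [276.8999938964844, 273.1000061035156], [268.3999938964844, 313.8999938964844]]
wood 1153.0 [[211, 247], [214, 255], [272, 264], [277, 253], [273, 247], [219, 235]] [[209.60000610351562, 254.10000610351562], [213.60000610351562, 233.89999389648438], [278.20001220703125, 246.8000030517578], [274.20001220703125, 267.0]]
```

View pics/top0z.png

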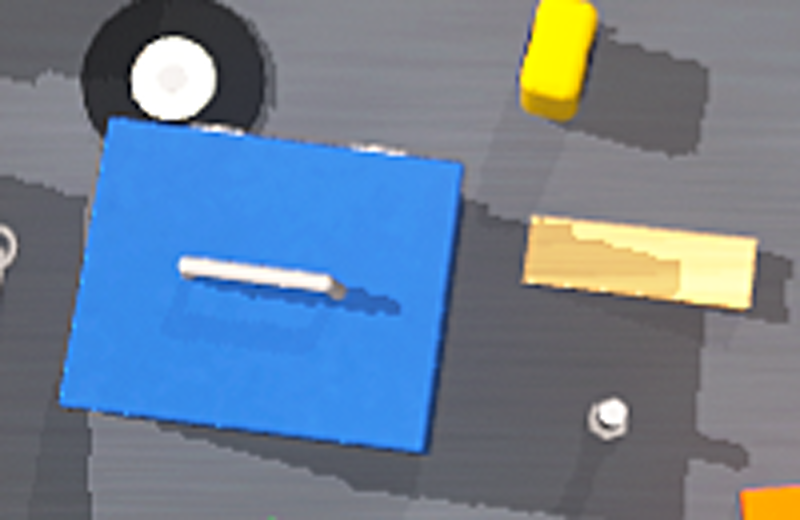

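View pics/scene0z.png

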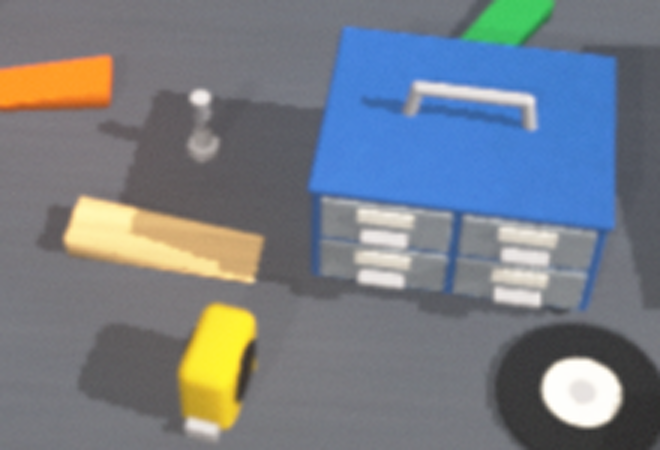

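```bash
cat > meas.py <<'E'
from h import *
import sys
def corners(m):
    cs,_=cv2.findContours(m,cv2.RETR_EXTERNAL,cv2.CHAIN_APPROX_NONE)
    q=max(cs,key=cv2.contourArea); 
    h=cv2.convexHull(q); e=0.5
    while True:
        a=cv2.approxPolyDP(h,e,True).reshape(-1,2)
        if len(a)<=4: break
        e+=.25
    # refine by line fits
    p=q.reshape(-1,2).astype(float); L=[]
    for i in range(len(a)):
        A=a[i].astype(float);B=a[(i+1)%len(a)].astype(float);d=(B-A)/np.linalg.norm(B-A);n=np.array([-d[1],d[0]])
        t=(p-A)@d;s=abs((p-A)@n); k=(t>3)&(t<np.linalg.norm(B-A)-3)&(s<2)
        vx,vy,x,y=cv2.fitLine(p[k].astype(np.float32),cv2.DIST_HUBER,0,.01,.01).ravel()
        c=p.mean(0); nn=np.array([-vy,vx],float); nn/=np.linalg.norm(nn)
        pt=np.array([x,y],float); 
        if (pt-c)@nn<0: nn=-nn
        L.append((nn,(pt+nn*0.4)@nn))  # edge is ~half a pixel outside boundary pixels
    return np.array([np.linalg.solve(np.array([L[i-1][0],L[i][0]]),[L[i-1][1],L[i][1]]) for i in range(len(L))])
def rigid(M,W):
    # 2D rigid fit model->world
    a=M-M.mean(0);b=W-W.mean(0)
    th=np.arctan2((a[:,0]*b[:,1]-a[:,1]*b[:,0]).sum(),(a*b).sum())
    R=np.array([[np.cos(th),-np.sin(th)],[np.sin(th),np.cos(th)]])
    t=W.mean(0)-R@M.mean(0); return th,t,R,(M@R.T+t-W)
def measure(im,c,S=4):
    out={}
    x0,y0=140,130; z=cv2.resize(im[y0:270,x0:345],None,fx=S,fy=S,interpolation=cv2.INTER_CUBIC)
    hsv=cv2.cvtColor(z,cv2.COLOR_BGR2HSV)
    back=lambda p:(p+.5)/S-.5+np.array([x0,y0])
    b=cv2.inRange(hsv,(100,120,170),(125,255,255)); b=cv2.morphologyEx(b,cv2.MORPH_CLOSE,np.ones((45,45)))
    P=back(corners(b)); W=onz(c,P,.123)[:,:2]
    M=np.array([[85,105],[-85,105],[-85,-105],[85,-105]])/1000
    # order: match by best cyclic
    best=min((rigid(M2,W) for k in range(4) for M2 in (np.roll(M,k,0),np.roll(M[::-1],k,0))),key=lambda r:abs(r[3]).max()+ (abs(r[0])>1.5))
    th,t,R,res=best; print("cab yaw",np.degrees(th),"pos",t,"res mm",(res*1000).round(1).tolist())
    out['cab']=(th,t); 
    stub=R@[.065,-.085]+t; print("stub",stub, "+y axis",R@[0,1])
    w=cv2.inRange(hsv,(10,50,110),(28,255,255)); w=cv2.morphologyEx(w,cv2.MORPH_CLOSE,np.ones((9,9)))
    P=back(corners(w)); print("wedge px",P.round(1).tolist())
    P=P[np.argsort(P[:,0])]; W=np.r_[onz(c,P[:2],.002),onz(c,P[2:],.021)][:,:2]
    M=np.array([[75,22.5],[75,-22.5],[-75,22.5],[-75,-22.5]])/1000
    best=min((rigid(M[list(o)],W) for o in [(0,1,2,3),(0,1,3,2),(1,0,2,3),(1,0,3,2)]),key=lambda r:abs(r[3]).max())
    th,t,R2,res=best; print("wedge yaw",np.degrees(th),"pos",t,"res mm",(res*1000).round(1).tolist())
    ax=R2[:,0]; tip=t+ax*.075; butt=t-ax*.075; s=stub-tip
    print("axis",ax,"tip",tip,"butt",butt,"tip->stub along",s@ax,"lateral(wedge y)",s@R2[:,1],"rel yaw to cab",np.degrees(th-out['cab'][0]))
    return out
if __name__=="__main__":
    f=sys.argv[1]; measure(cv2.imread(f),bot.get_calibration("top"))
E
python3 meas.py pics/top0.png
python3 - <<'E'
from h import *
c=bot.get_calibration("top")
print("bolt top",onz(c,[[292.6,233.5]],.065)); print("tape",onz(c,[[280,140]],.066))
ct=c;cs=bot.get_calibration("scene")
E
```

```text
cab yaw -6.5102210293483225 pos [0.53785156 0.2203985 ] res mm [[-2.4, -1.8], [-2.2, 2.3], [2.7, 1.7], [1.9, -2.2]]
stub [0.59279508 0.12857688] +y axis [0.11338046 0.99355165]
wedge px [[272.2, 183.2], [328.7, 189.0], [327.3, 207.2], [269.9, 200.3]]
wedge yaw 83.31318449081417 pos [ 0.57490823 -0.01044636] res mm [[1.0, -1.6], [-1.6, -1.3], [2.6, 2.0], [-2.0, 0.9]]
axis [0.11644219 0.99319747] tip [0.58364139 0.06404345] butt [ 0.56617506 -0.08493617] tip->stub along 0.06516030949014809 lateral(wedge y) -0.0015770020655087112 rel yaw to cab 89.8234055201625
bolt top [[0.46650951 0.00977725 0.065     ]]
tape [[0.70872491 0.04454669 0.066     ]]
```

```bash
cat > plan.py <<'E'
from h import *
from scipy.spatial.transform import Rotation as Ro
AX=np.array([0.1155,0.9933,0]);AX/=np.linalg.norm(AX)
def cur():
    s=bot.observe(); return s,Ro.from_euler('xyz',s['tool_rot'])
def tgt(sign=1):
    x=np.array([0,0,-1.]);z=sign*AX;y=np.cross(z,x);return Ro.from_matrix(np.c_[x,y,z])
def plan(p,R=None):
    s,C=cur(); d=C.inv().apply(np.array(p)-s['position'])
    rv=np.degrees((C.inv()*(R or C)).as_rotvec())
    print("t",s['clock'],"pos",s['position'].round(4),"F",s['force'].round(2),"w",s['grip_width'])
    print("shift",d.round(4),"turn",rv.round(2))
if __name__=="__main__":
    s,C=cur();print(C.as_matrix().round(3),s['qpos'])
    butt=np.array([.5662,-.0849]); p=butt-AX[:2]*.045
    for sg in (1,-1): plan([*p,.2477],tgt(sg))
E
python3 plan.py
```

```text
[[-0.     0.385  0.923]
 [-0.001  0.923 -0.385]
 [-1.    -0.001  0.   ]] [-1.2462385   0.52190982 -0.03632422  1.59992696  0.02120043  1.02107555
 -0.11280755]
t 0.1 pos [0.2403 0.5767 0.2478] F [ 0.03 -0.14 -0.17] w 0.0854015079941211
shift [ 0.0006 -0.5286  0.5677] turn [-1.0599e+02 -5.0000e-02  4.0000e-02]
t 0.1 pos [0.2403 0.5767 0.2478] F [ 0.03 -0.14 -0.17] w 0.0854015079941211
shift [ 0.0006 -0.5286  0.5677] turn [7.401e+01 4.000e-02 4.000e-02]
```

```bash
python3 -m creep '[{"ty":-0.033,"tz":0.035,"wx":5,"claw":1},{"ty":-0.066,"tz":0.07,"wx":10,"claw":1},{"ty":-0.1,"tz":0.105,"wx":14,"claw":1},{"ty":-0.133,"tz":0.14,"wx":19,"claw":1},{"ty":-0.166,"tz":0.175,"wx":23,"claw":1},{"ty":-0.2,"tz":0.21,"wx":28,"claw":1},{"ty":-0.23,"tz":0.245,"wx":33,"claw":1},{"ty":-0.26,"tz":0.28,"wx":37,"claw":1}]' 20; python3 plan.py
```

```text
[[-0.     0.385  0.923]
 [-0.001  0.923 -0.385]
 [-1.    -0.001  0.   ]] [-1.2462385   0.52190982 -0.03632422  1.59992696  0.02120043  1.02107555
 -0.11280755]
t 0.1 pos [0.2403 0.5767 0.2478] F [ 0.03 -0.14 -0.17] w 0.0854015079941211
shift [ 0.0006 -0.5286  0.5677] turn [-1.0599e+02 -5.0000e-02  4.0000e-02]
t 0.1 pos [0.2403 0.5767 0.2478] F [ 0.03 -0.14 -0.17] w 0.0854015079941211
shift [ 0.0006 -0.5286  0.5677] turn [7.401e+01 4.000e-02 4.000e-02]$[0]: bad value
```

```bash
python3 -m creep '[{"wx":5,"wy":0,"wz":0,"tx":0,"ty":-0.033,"tz":0.035,"claw":1},{"wx":10,"wy":0,"wz":0,"tx":0,"ty":-0.066,"tz":0.07,"claw":1},{"wx":14,"wy":0,"wz":0,"tx":0,"ty":-0.1,"tz":0.105,"claw":1},{"wx":19,"wy":0,"wz":0,"tx":0,"ty":-0.133,"tz":0.14,"claw":1},{"wx":23,"wy":0,"wz":0,"tx":0,"ty":-0.166,"tz":0.175,"claw":1},{"wx":28,"wy":0,"wz":0,"tx":0,"ty":-0.2,"tz":0.21,"claw":1},{"wx":33,"wy":0,"wz":0,"tx":0,"ty":-0.23,"tz":0.245,"claw":1},{"wx":37,"wy":0,"wz":0,"tx":0,"ty":-0.26,"tz":0.28,"claw":1}]' 20; python3 plan.py
```

```text
clock: 0.9
position: [0.3991, 0.2271, 0.2481]
tool_rot: [-0.896, 1.57, -1.94]
force: [1.4, 1.3, 0.3]
grip_width: 0.0002
[[-0.     0.864  0.503]
 [-0.001  0.503 -0.864]
 [-1.    -0.001  0.001]] [-0.81816712  0.26250177  0.20704848  2.02687954 -0.06987684  0.85947445
 -0.04557712]
t 0.9 pos [0.3991 0.2271 0.2481] F [1.41 1.26 0.27] w 0.000198938283202319
shift [ 0.0007 -0.0394  0.3897] turn [-1.4319e+02 -3.0000e-02  5.0000e-02]
t 0.9 pos [0.3991 0.2271 0.2481] F [1.41 1.26 0.27] w 0.000198938283202319
shift [ 0.0007 -0.0394  0.3897] turn [3.681e+01 4.000e-02 3.000e-02]
```

```bash
python3 -m creep '[{"wx":5,"wy":0,"wz":0,"tx":0,"ty":-0.005,"tz":0.049,"claw":1},{"wx":10,"wy":0,"wz":0,"tx":0,"ty":-0.01,"tz":0.098,"claw":1},{"wx":15,"wy":0,"wz":0,"tx":0,"ty":-0.015,"tz":0.147,"claw":1},{"wx":20,"wy":0,"wz":0,"tx":0,"ty":-0.02,"tz":0.196,"claw":1},{"wx":25,"wy":0,"wz":0,"tx":0,"ty":-0.025,"tz":0.245,"claw":1},{"wx":30,"wy":0,"wz":0,"tx":0,"ty":-0.03,"tz":0.294,"claw":1},{"wx":34,"wy":0,"wz":0,"tx":0.02,"ty":-0.035,"tz":0.343,"claw":1},{"wx":36.8,"wy":0,"wz":0,"tx":0.04,"ty":-0.039,"tz":0.39,"claw":1}]'
python3 - <<'E'
from plan import *
butt=np.array([.5662,-.0849]); p=butt-AX[:2]*.045
plan([*p,.027],tgt(-1)); print(cur()[0]['qpos'])
cv2.imwrite("pics/top1.png",bot.grab_frame("top")); cv2.imwrite("pics/w1.png",bot.grab_frame("wrist"))
E
python3 meas.py pics/top1.png
```

```text
clock: 1.7
position: [0.5604, -0.1279, 0.2097]
tool_rot: [0.831, 1.57, -0.858]
force: [1.1, 0.7, 0.8]
grip_width: -0.0001
t 1.7 pos [ 0.5604 -0.1279  0.2097] F [1.07 0.71 0.78] w -0.0001313396513002176
shift [0.1827 0.0006 0.0015] turn [-0.14  0.04 -0.04]
[-0.18875538  0.52493894  0.44046371  1.79257654 -0.27892401  0.88505288
  0.25959226]
cab yaw -6.443031668263793 pos [0.53771029 0.22026127] res mm [[-2.6, -2.1], [-2.1, 2.5], [2.7, 1.8], [2.0, -2.2]]
stub [0.59276145 0.12850414] +y axis [0.11221526 0.99368392]
wedge px [[272.2, 183.2], [328.7, 189.0], [327.4, 207.2], [269.9, 200.3]]
wedge yaw 83.37304543705449 pos [ 0.57492559 -0.01054565] res mm [[0.9, -1.6], [-1.6, -1.4], [2.5, 2.2], [-1.9, 0.8]]
axis [0.11540447 0.99331858] tip [0.58358092 0.06395325] butt [ 0.56627025 -0.08504454] tip->stub along 0.06517907524628484 lateral(wedge y) -0.0016697289100848997 rel yaw to cab 89.81607710531827
```

View pics/w1.png

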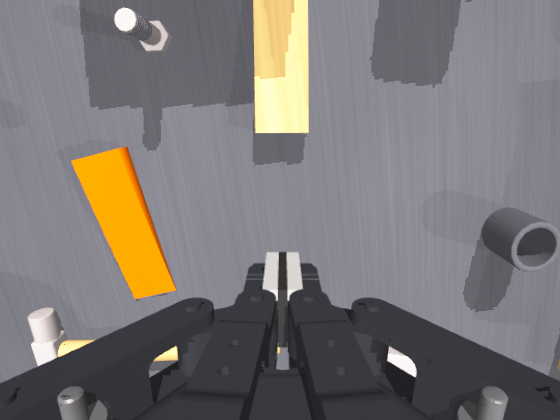

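The wrist view shows the butt edge centred at (281,132), dead ahead of the closed fingers at (283,270). The bolt (145,30) and the orange look-alike (125,220) are clear to the left. Now I'll descend.

```bash
python3 -m creep '[{"wx":0,"wy":0,"wz":0,"tx":0.045,"ty":0,"tz":0,"claw":1},{"wx":0,"wy":0,"wz":0,"tx":0.09,"ty":0,"tz":0,"claw":1},{"wx":0,"wy":0,"wz":0,"tx":0.13,"ty":0.001,"tz":0,"claw":1},{"wx":0,"wy":0,"wz":0,"tx":0.155,"ty":0.001,"tz":0,"claw":1},{"wx":0,"wy":0,"wz":0,"tx":0.17,"ty":0.001,"tz":0,"claw":1},{"wx":0,"wy":0,"wz":0,"tx":0.178,"ty":0.001,"tz":0,"claw":1},{"wx":0,"wy":0,"wz":0,"tx":0.182,"ty":0.001,"tz":0,"claw":1},{"wx":0,"wy":0,"wz":0,"tx":0.182,"ty":0.001,"tz":0,"claw":1}]'
python3 - <<'E'
from plan import *
butt=np.array([.5662,-.0849]); p=butt-AX[:2]*.011
plan([*p,.027],tgt(-1)); print(cur()[0]['qpos'])
cv2.imwrite("pics/s2.png",cv2.resize(bot.grab_frame("scene")[170:320,160:380],None,fx=3,fy=3,interpolation=cv2.INTER_CUBIC)); cv2.imwrite("pics/w2.png",bot.grab_frame("wrist"))
E
```

```text
clock: 2.6
position: [0.5602, -0.1325, 0.026]
tool_rot: [-0.503, 1.566, -2.198]
force: [0.4, 0.2, 0.5]
grip_width: -0.0003
t 2.6 pos [ 0.5602 -0.1325  0.026 ] F [0.44 0.23 0.46] w -0.00028978927639979274
shift [-0.0011  0.0002 -0.0369] turn [-0.43  0.22  0.12]
[-0.07659634  0.79432239  0.29427106  1.87514459 -0.41086326  0.53345896
  0.36872281]
```

View pics/w2.png

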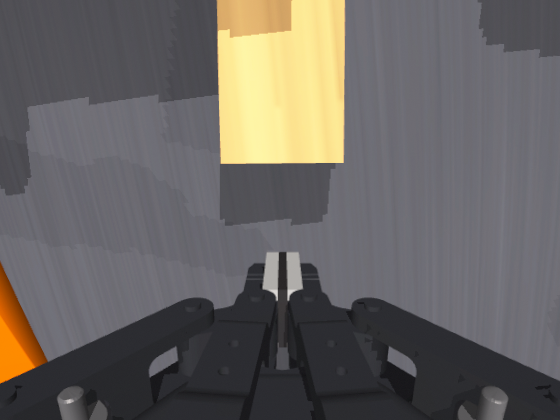

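View pics/s2.png

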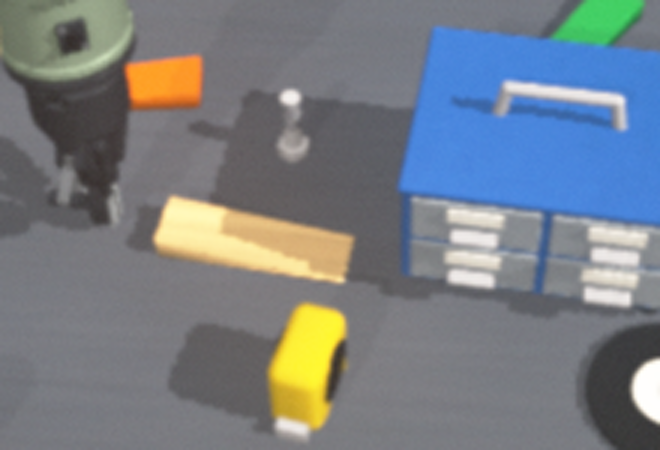

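```bash
python3 -m creep '[{"wx":-0.4,"wy":0.2,"wz":0,"tx":-0.001,"ty":0,"tz":-0.025,"claw":1},{"wx":-0.4,"wy":0.2,"wz":0,"tx":-0.001,"ty":0,"tz":-0.034,"claw":1},{"wx":-0.4,"wy":0.2,"wz":0,"tx":-0.001,"ty":0,"tz":-0.044,"claw":1},{"wx":-0.4,"wy":0.2,"wz":0,"tx":-0.001,"ty":0,"tz":-0.056,"claw":1},{"wx":-0.4,"wy":0.2,"wz":0,"tx":-0.001,"ty":0,"tz":-0.068,"claw":1},{"wx":-0.4,"wy":0.2,"wz":0,"tx":-0.001,"ty":0,"tz":-0.078,"claw":1},{"wx":-0.4,"wy":0.2,"wz":0,"tx":-0.001,"ty":0,"tz":-0.085,"claw":1},{"wx":-0.4,"wy":0.2,"wz":0,"tx":-0.001,"ty":0,"tz":-0.088,"claw":1}]'
python3 - <<'E'
from plan import *
s,C=cur()
plan(s['position'],tgt(-1)); print(s['qpos'])
cv2.imwrite("pics/top3.png",bot.grab_frame("top"));cv2.imwrite("pics/w3.png",bot.grab_frame("wrist"))
cv2.imwrite("pics/top3z.png",cv2.resize(cv2.imread("pics/top3.png")[130:260,200:360],None,fx=4,fy=4,interpolation=cv2.INTER_CUBIC))
E
```

```text
clock: 3.5
position: [0.5713, -0.0443, 0.0271]
tool_rot: [-1.388, 1.569, -3.075]
force: [0.1, -0.7, 0.5]
grip_width: -0.0002
t 3.5 pos [ 0.5713 -0.0443  0.0271] F [ 0.05 -0.68  0.52] w -0.0002112653924398915
shift [0. 0. 0.] turn [0.01 0.02 0.09]
[-0.2380625   0.79209624  0.30577337  1.88263018 -0.43440867  0.53396995
  0.24490381]
```

View pics/w3.png

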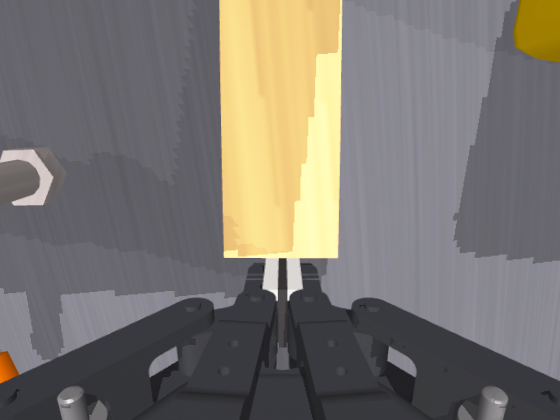

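View pics/top3z.png

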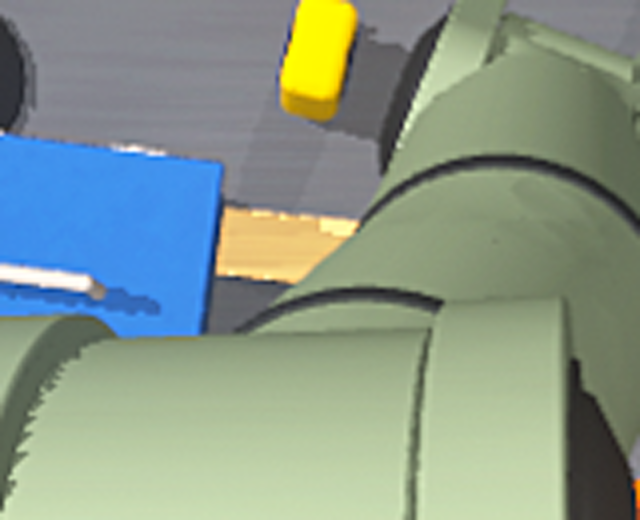

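```bash
python3 -m creep '[{"wx":0,"wy":0,"wz":0.1,"tx":0,"ty":0,"tz":-0.006,"claw":1},{"wx":0,"wy":0,"wz":0.1,"tx":0,"ty":0,"tz":-0.012,"claw":1},{"wx":0,"wy":0,"wz":0.1,"tx":0,"ty":0,"tz":-0.018,"claw":1},{"wx":0,"wy":0,"wz":0.1,"tx":0,"ty":0,"tz":-0.022,"claw":1},{"wx":0,"wy":0,"wz":0.1,"tx":0,"ty":0,"tz":-0.022,"claw":1}]'; python3 -m creep '[{"wx":0,"wy":0,"wz":0,"tx":0,"ty":0,"tz":-0.002,"claw":1},{"wx":0,"wy":0,"wz":0,"tx":0,"ty":0,"tz":-0.004,"claw":1},{"wx":0,"wy":0,"wz":0,"tx":0,"ty":0,"tz":-0.004,"claw":1}]';  python3 -m creep '[{"wx":0,"wy":0,"wz":0,"tx":0,"ty":0,"tz":-0.002,"claw":1},{"wx":0,"wy":0,"wz":0,"tx":0,"ty":0,"tz":-0.004,"claw":1},{"wx":0,"wy":0,"wz":0,"tx":0,"ty":0,"tz":-0.004,"claw":1}]'
```

```text
clock: 4.1
position: [0.5739, -0.0221, 0.027]
tool_rot: [0.84, 1.571, -0.846]
force: [0.3, 0.1, -0.1]
grip_width: 0.0001
clock: 4.4
position: [0.5743, -0.0179, 0.027]
tool_rot: [-2.464, 1.571, 2.133]
force: [0.6, -1.1, -0.6]
grip_width: 0.0001
clock: 4.7
position: [0.5749, -0.0136, 0.027]
tool_rot: [2.709, 1.571, 1.024]
force: [0.5, -0.6, -0.4]
grip_width: -0.0002
```

```bash
python3 -m creep '[{"wx":0,"wy":0,"wz":0,"tx":0,"ty":0,"tz":-0.002,"claw":1},{"wx":0,"wy":0,"wz":0,"tx":0,"ty":0,"tz":-0.003,"claw":1},{"wx":0,"wy":0,"wz":0,"tx":0,"ty":0,"tz":-0.003,"claw":1}]'; python3 -m creep '[{"wx":0,"wy":0,"wz":0,"tx":0,"ty":0,"tz":-0.002,"claw":1},{"wx":0,"wy":0,"wz":0,"tx":0,"ty":0,"tz":-0.003,"claw":1},{"wx":0,"wy":0,"wz":0,"tx":0,"ty":0,"tz":-0.003,"claw":1}]';  python3 -m creep '[{"wx":0,"wy":0,"wz":0,"tx":0,"ty":0,"tz":-0.002,"claw":1},{"wx":0,"wy":0,"wz":0,"tx":0,"ty":0,"tz":-0.003,"claw":1},{"wx":0,"wy":0,"wz":0,"tx":0,"ty":0,"tz":-0.003,"claw":1}]' | grep -E "pos|force"
```

```text
clock: 5.0
position: [0.5752, -0.0103, 0.027]
tool_rot: [3.138, 1.571, 1.453]
force: [0.4, -0.3, 0.2]
grip_width: -0.0001
clock: 5.3
position: [0.5756, -0.0071, 0.027]
tool_rot: [3.08, 1.57, 1.395]
force: [0.5, 1.1, 0.4]
grip_width: 0.0001
position: [0.576, -0.0039, 0.027]
force: [-0.4, 0.1, 0.6]
```

```bash
python3 -m creep '[{"wx":0,"wy":0,"wz":0,"tx":0,"ty":0,"tz":-0.0015,"claw":1},{"wx":0,"wy":0,"wz":0,"tx":0,"ty":0,"tz":-0.003,"claw":1},{"wx":0,"wy":0,"wz":0,"tx":0,"ty":0,"tz":-0.003,"claw":1}]'| grep -E "pos|force"; python3 -m creep '[{"wx":0,"wy":0,"wz":0,"tx":0,"ty":0,"tz":-0.0015,"claw":1},{"wx":0,"wy":0,"wz":0,"tx":0,"ty":0,"tz":-0.003,"claw":1},{"wx":0,"wy":0,"wz":0,"tx":0,"ty":0,"tz":-0.003,"claw":1}]'| grep -E "pos|force";  python3 -m creep '[{"wx":0,"wy":0,"wz":0,"tx":0,"ty":0,"tz":-0.0015,"claw":1},{"wx":0,"wy":0,"wz":0,"tx":0,"ty":0,"tz":-0.003,"claw":1},{"wx":0,"wy":0,"wz":0,"tx":0,"ty":0,"tz":-0.003,"claw":1}]' | grep -E "pos|force"
```

```text
position: [0.5764, -0.0006, 0.0269]
force: [-0.4, 0.0, 0.6]
position: [0.5767, 0.0027, 0.027]
force: [0.0, -0.0, -0.5]
position: [0.5771, 0.0058, 0.0269]
force: [0.0, 0.9, -0.7]
```

```bash
python3 -m creep '[{"wx":0,"wy":0,"wz":0,"tx":0,"ty":0,"tz":-0.0015,"claw":1},{"wx":0,"wy":0,"wz":0,"tx":0,"ty":0,"tz":-0.003,"claw":1},{"wx":0,"wy":0,"wz":0,"tx":0,"ty":0,"tz":-0.003,"claw":1}]'| grep -E "pos|force"
python3 - <<'E'
from plan import *
for i in range(4): print(bot.observe()['force'].round(2)); w=bot.grab_frame("wrist")
cv2.imwrite("pics/w4.png",w)
E
```

```text
position: [0.5774, 0.0088, 0.0269]
force: [-0.8, -2.2, 0.7]
[-0.76 -2.2   0.73]
[ 0.15 -2.13 -0.41]
[ 0.26 -1.23  0.85]
[-0.09 -1.43  0.16]
```

View pics/w4.png

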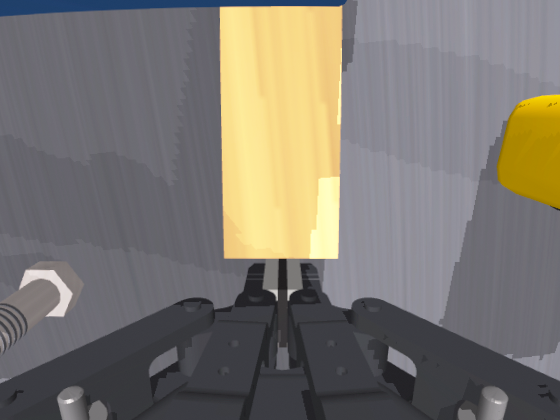

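The wedge has met the stub (push about 1.8 N at y≈0.009) and still lies straight, with the butt edge at px (281,258). From here I'll go in small steps and average the force readings.

```bash
cat > f.py <<'E'
from plan import *
F=[]
for i in range(5): s=bot.observe(); F.append(s['force']); bot.grab_frame("wrist")
print(s['clock'],s['position'].round(4),np.mean(F,0).round(2))
E
python3 -m creep '[{"wx":0,"wy":0,"wz":0,"tx":0,"ty":0,"tz":-0.0015,"claw":1},{"wx":0,"wy":0,"wz":0,"tx":0,"ty":0,"tz":-0.003,"claw":1},{"wx":0,"wy":0,"wz":0,"tx":0,"ty":0,"tz":-0.003,"claw":1}]'| grep -E "pos|force"; python3 f.py;  python3 -m creep '[{"wx":0,"wy":0,"wz":0,"tx":0,"ty":0,"tz":-0.001,"claw":1},{"wx":0,"wy":0,"wz":0,"tx":0,"ty":0,"tz":-0.002,"claw":1},{"wx":0,"wy":0,"wz":0,"tx":0,"ty":0,"tz":-0.002,"claw":1}]'| grep -E "pos|force"; python3 f.py
```

```text
position: [0.5778, 0.0119, 0.0269]
force: [-1.1, -3.4, 1.1]
7.5 [0.5778 0.0119 0.0269] [-0.39 -3.54  0.52]
position: [0.578, 0.0137, 0.0269]
force: [0.3, -4.1, 0.7]
8.05 [0.578  0.0137 0.0269] [-0.51 -4.31  0.39]
```

```bash
python3 -m creep '[{"wx":0,"wy":0,"wz":0,"tx":0,"ty":0,"tz":-0.001,"claw":1},{"wx":0,"wy":0,"wz":0,"tx":0,"ty":0,"tz":-0.0025,"claw":1},{"wx":0,"wy":0,"wz":0,"tx":0,"ty":0,"tz":-0.0025,"claw":1}]'| grep -E "pos|force"; python3 f.py; python3 -m creep '[{"wx":0,"wy":0,"wz":0,"tx":0,"ty":0,"tz":0.005,"claw":1},{"wx":0,"wy":0,"wz":0,"tx":0,"ty":0,"tz":0.025,"claw":1},{"wx":0,"wy":0,"wz":0,"tx":-0.02,"ty":0,"tz":0.045,"claw":1},{"wx":0,"wy":0,"wz":0,"tx":-0.06,"ty":0,"tz":0.06,"claw":1},{"wx":0,"wy":0,"wz":0,"tx":-0.1,"ty":0,"tz":0.06,"claw":1},{"wx":0,"wy":0,"wz":0,"tx":-0.15,"ty":0,"tz":0.06,"claw":1},{"wx":0,"wy":0,"wz":0,"tx":-0.18,"ty":0,"tz":0.06,"claw":1},{"wx":0,"wy":0,"wz":0,"tx":-0.19,"ty":0,"tz":0.06,"claw":1}]'
python3 - <<'E'
from plan import *
t=bot.grab_frame("top");s=bot.grab_frame("scene");w=bot.grab_frame("wrist")
cv2.imwrite("pics/top5.png",t);cv2.imwrite("pics/s5.png",cv2.resize(s[170:320,190:410],None,fx=3,fy=3,interpolation=cv2.INTER_CUBIC));cv2.imwrite("pics/w5.png",w)
cv2.imwrite("pics/top5z.png",cv2.resize(t[130:260,140:340],None,fx=4,fy=4,interpolation=cv2.INTER_CUBIC))
E
```

```text
position: [0.5783, 0.0161, 0.0269]
force: [-0.5, -4.0, 0.7]
8.6 [0.5782 0.0162 0.0269] [-0.52 -5.17  0.4 ]
clock: 9.45
position: [0.5726, -0.0434, 0.2202]
tool_rot: [2.04, 1.566, 0.357]
force: [0.1, -0.4, -0.4]
grip_width: -0.0002
```

View pics/top5z.png

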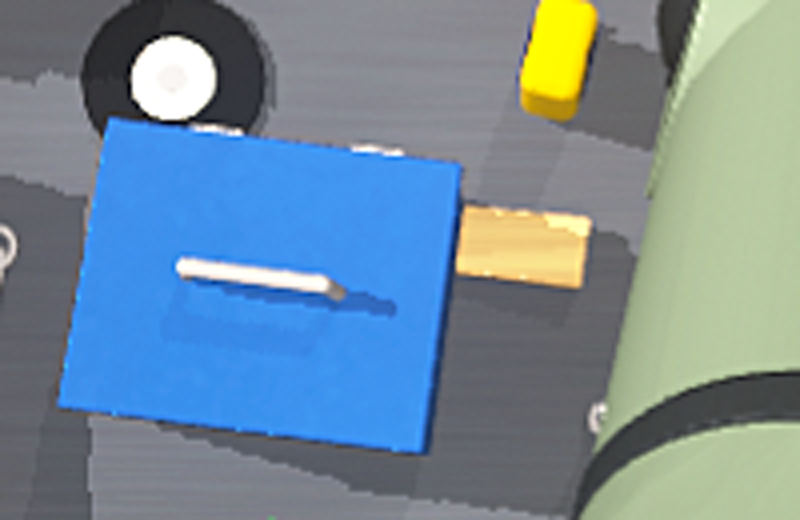

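View pics/s5.png

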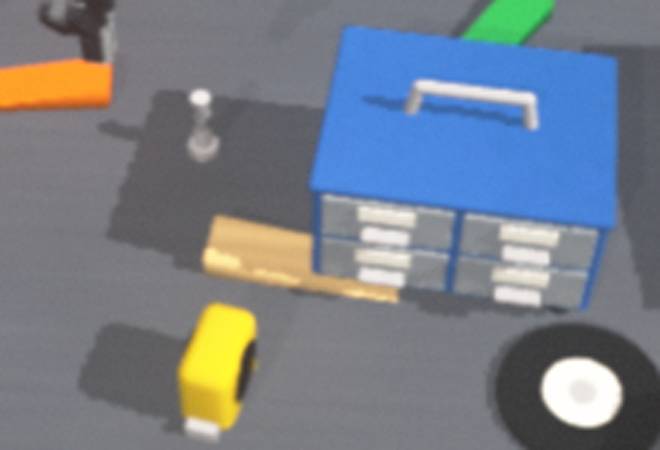

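View pics/w5.png

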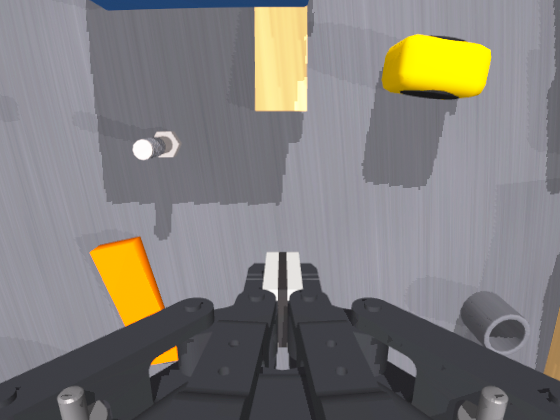

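The wedge is straight under the corner. In the top zoom its butt is at (587,250) and it enters the cabinet side at (460,240). The cabinet looks unmoved, and the bolt and tape measure are untouched. I'll re-measure the cabinet and plan the press.

Run:
```python
import meas
from plan import *
try: meas.measure(cv2.imread("pics/top5.png"),bot.get_calibration("top"))
except Exception as e: print(e)
plan([.5925,.1285,.147],tgt(-1))
```

```text
cab yaw -6.381029583812334 pos [0.53722852 0.22111315] res mm [[-2.7, -1.9], [-2.3, 2.4], [2.8, 1.7], [2.2, -2.2]]
stub [0.59237894 0.12941566] +y axis [0.11113989 0.99380477]
wedge px [[255.3, 180.6], [287.3, 183.6], [285.2, 201.7], [253.3, 198.1]]
wedge yaw 82.93573378159216 pos [0.58410576 0.06795382] res mm [[5.6, 32.1], [1.8, 30.8], [-1.4, -31.2], [-6.0, -31.6]]
axis [0.12298256 0.99240883] tip [0.59332945 0.14238448] butt [ 0.57488207 -0.00647685] tip->stub along -0.01298726951048318 lateral(wedge y) -0.0006516427530856019 rel yaw to cab 89.3167633654045
t 9.6 pos [ 0.5714 -0.0431  0.2165] F [-0.64 -0.22 -0.44] w -0.00016891121197385372
shift [ 0.0697  0.0017 -0.1728] turn [ 0.2  -0.07 -0.  ]
```

```bash
python3 -m creep '[{"wx":0,"wy":0,"wz":0,"tx":0,"ty":0.001,"tz":-0.045,"claw":1},{"wx":0,"wy":0,"wz":0,"tx":0,"ty":0.001,"tz":-0.09,"claw":1},{"wx":0,"wy":0,"wz":0,"tx":0,"ty":0.002,"tz":-0.135,"claw":1},{"wx":0.2,"wy":0,"wz":0,"tx":0,"ty":0.002,"tz":-0.16,"claw":1},{"wx":0.2,"wy":0,"wz":0,"tx":0.01,"ty":0.002,"tz":-0.173,"claw":1},{"wx":0.2,"wy":0,"wz":0,"tx":0.035,"ty":0.002,"tz":-0.173,"claw":1},{"wx":0.2,"wy":0,"wz":0,"tx":0.055,"ty":0.002,"tz":-0.173,"claw":1},{"wx":0.2,"wy":0,"wz":0,"tx":0.062,"ty":0.002,"tz":-0.173,"claw":1}]'; python3 f.py
python3 - <<'E'
from plan import *
plan([.5925,.1285,.140],tgt(-1))
s=bot.grab_frame("scene")
cv2.imwrite("pics/s6.png",cv2.resize(s[130:320,190:410],None,fx=3,fy=3,interpolation=cv2.INTER_CUBIC))
E
```

```text
clock: 10.4
position: [0.5913, 0.1274, 0.1513]
tool_rot: [-1.31, 1.567, -2.997]
force: [-0.7, -0.1, -0.4]
grip_width: -0.0
10.6 [0.593  0.128  0.1549] [-0.09 -0.02 -0.28]
t 10.65 pos [0.5932 0.1282 0.1553] F [-0.34 -0.79  0.57] w -0.0002511929304326531
shift [ 0.0153 -0.0007 -0.0002] turn [-0.04 -0.08 -0.04]
```

View pics/s6.png

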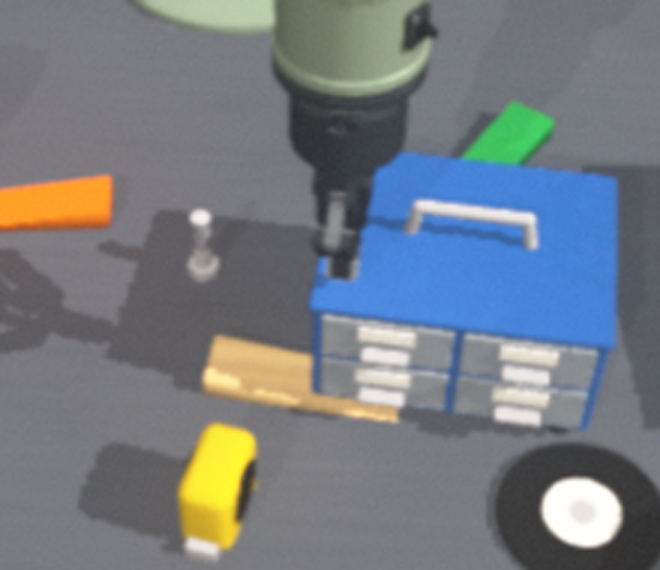

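The fingertips, at (340,270) in the zoom, hover over the right corner of the top. Now I'll lower them slowly and watch Fz.

```bash
python3 -m creep '[{"wx":0,"wy":0,"wz":0,"tx":0.006,"ty":0,"tz":0,"claw":1},{"wx":0,"wy":0,"wz":0,"tx":0.011,"ty":0,"tz":0,"claw":1},{"wx":0,"wy":0,"wz":0,"tx":0.013,"ty":0,"tz":0,"claw":1},{"wx":0,"wy":0,"wz":0,"tx":0.013,"ty":0,"tz":0,"claw":1}]' | grep -E "pos|force"; python3 -m creep '[{"wx":0,"wy":0,"wz":0,"tx":0.001,"ty":0,"tz":0,"claw":1},{"wx":0,"wy":0,"wz":0,"tx":0.001,"ty":0,"tz":0,"claw":1}]' | grep -E "pos|force"; python3 -m creep '[{"wx":0,"wy":0,"wz":0,"tx":0.001,"ty":0,"tz":0,"claw":1},{"wx":0,"wy":0,"wz":0,"tx":0.001,"ty":0,"tz":0,"claw":1}]' | grep -E "pos|force"
```

```text
position: [0.5931, 0.1284, 0.1421]
force: [0.4, 0.5, 0.4]
position: [0.5933, 0.1284, 0.1414]
force: [-0.6, -0.4, 3.6]
position: [0.5936, 0.1283, 0.1412]
force: [-3.8, -1.0, 13.0]
```

```bash
python3 f.py; python3 -m creep '[{"wx":0,"wy":0,"wz":0,"tx":0.0002,"ty":0,"tz":0,"claw":1},{"wx":0,"wy":0,"wz":0,"tx":0.0002,"ty":0,"tz":0,"claw":1},{"wx":0,"wy":0,"wz":0,"tx":0.0002,"ty":0,"tz":0,"claw":1},{"wx":0,"wy":0,"wz":0,"tx":0.0002,"ty":0,"tz":0,"claw":1}]'| grep -E "pos|force"; python3 f.py
```

```text
11.7 [0.5936 0.1283 0.1411] [-3.44 -0.81 12.23]
position: [0.5937, 0.1283, 0.1412]
force: [-1.3, -0.7, 6.5]
12.35 [0.5937 0.1283 0.1413] [-1.94 -0.37  7.29]
```

```bash
python3 -m creep '[{"wx":0,"wy":0,"wz":0,"tx":0.0006,"ty":0,"tz":0,"claw":1},{"wx":0,"wy":0,"wz":0,"tx":0.0012,"ty":0,"tz":0,"claw":1},{"wx":0,"wy":0,"wz":0,"tx":0.0012,"ty":0,"tz":0,"claw":1},{"wx":0,"wy":0,"wz":0,"tx":0.0012,"ty":0,"tz":0,"claw":1}]'| grep -E "pos|force"; python3 f.py
```

```text
position: [0.5941, 0.1283, 0.141]
force: [-4.7, -1.0, 18.7]
13.0 [0.5941 0.1283 0.141 ] [-5.38 -1.11 17.57]
```

The corner holds: the force rises from 7 to 18 N over 0.3 mm. Next I'll lift straight off and retreat.

```bash
python3 -m creep '[{"wx":0,"wy":0,"wz":0,"tx":-0.004,"ty":0,"tz":0,"claw":1},{"wx":0,"wy":0,"wz":0,"tx":-0.02,"ty":0,"tz":0,"claw":1},{"wx":0,"wy":0,"wz":0,"tx":-0.06,"ty":0,"tz":0,"claw":1},{"wx":0,"wy":0,"wz":0,"tx":-0.1,"ty":0,"tz":0,"claw":1},{"wx":0,"wy":0,"wz":0,"tx":-0.1,"ty":0,"tz":0.045,"claw":1},{"wx":0,"wy":0,"wz":0,"tx":-0.1,"ty":0,"tz":0.09,"claw":1},{"wx":0,"wy":0,"wz":0,"tx":-0.1,"ty":0,"tz":0.135,"claw":1},{"wx":0,"wy":0,"wz":0,"tx":-0.1,"ty":0,"tz":0.175,"claw":1}]'; python3 -m creep '[{"wx":0,"wy":0,"wz":0,"tx":0,"ty":0,"tz":0.02,"claw":1},{"wx":0,"wy":0,"wz":0,"tx":0,"ty":0,"tz":0.02,"claw":1},{"wx":0,"wy":0,"wz":0,"tx":0,"ty":0,"tz":0.02,"claw":1}]'|grep pos;python3 - <<'E'
import meas
from plan import *
t=bot.grab_frame("top");s=bot.grab_frame("scene")
cv2.imwrite("pics/top7.png",t);cv2.imwrite("pics/s7.png",cv2.resize(s[140:320,170:420],None,fx=3,fy=3,interpolation=cv2.INTER_CUBIC))
try: meas.measure(t,bot.get_calibration("top"))
except Exception as e: print(e)
E
```

```text
clock: 13.85
position: [0.5729, -0.0479, 0.2407]
tool_rot: [2.259, 1.566, 0.572]
force: [1.4, -0.4, -0.4]
grip_width: -0.0002
position: [0.5706, -0.0677, 0.2407]
cab yaw -6.369314340755947 pos [0.5372293 0.2211156] res mm [[-2.7, -2.0], [-2.3, 2.4], [2.9, 1.8], [2.1, -2.2]]
stub [0.59239847 0.12942938] +y axis [0.11093669 0.99382748]
wedge px [[255.3, 180.6], [287.3, 183.6], [285.2, 201.8], [253.3, 198.1]]
wedge yaw 82.87521515607376 pos [0.58408298 0.06797137] res mm [[5.6, 32.1], [1.8, 30.8], [-1.3, -31.2], [-6.1, -31.7]]
axis [0.12403073 0.99227838] tip [0.59338529 0.14239225] butt [ 0.57478068 -0.00644951] tip->stub along -0.012985173330914163 lateral(wedge y) -0.0006285982369612785 rel yaw to cab 89.24452949682971
```

View pics/s7.png

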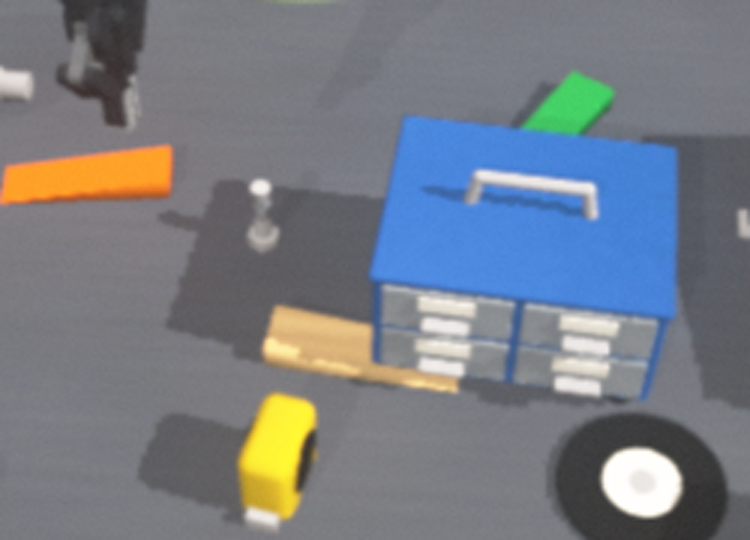

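View pics/top7.png

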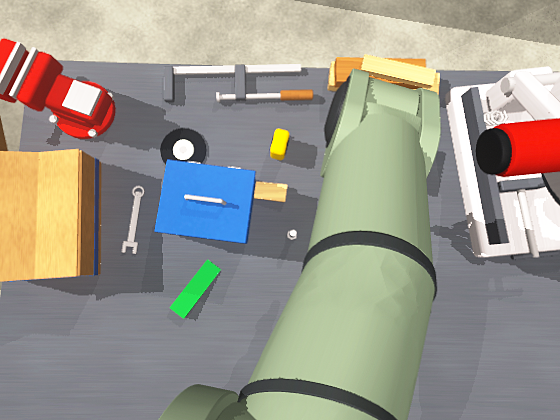

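After the press, the wedge corners in the top view (255,181 to 287,184) and the cabinet pose match the pre-press picture. The bolt, tape measure, disc and spanner are where they were, and the arm is clear of everything. I'm handing in.

```bash
python3 -c "
from workcell import bot
print(bot.job_done()); print(bot.observe()['clock'])"
```

```text
the job is handed in; nothing more can be done
None
the job is handed in; nothing more can be done
```

I pushed the wedge, thin end first, under the bare stub with the closed fingertips. It went about 10 mm past first contact, and the push rose steadily from about 0.5 N to 5.2 N. I then pressed on the top over that corner with about 12 N and again with about 18 N, lifted off, and handed in at about 14 s.

- **Corner check:** the corner no longer gave. The force rose from 7 to 18 N over about 0.3 mm, where the unwedged corner would rock at 5 to 7 N.
- **After the press:** the wedge and cabinet measured the same as before it. The bolt, tape measure, disc, spanner and green and orange look-alikes looked undisturbed. The arm hid the hammer, tube and coupling in the last top view, but it never went near them.
- **Cabinet shift:** the top measured about 0.9 mm farther over after wedging. That is roughly what the small tilt would cause, but a slight slide isn't ruled out.
- **Not tested directly:** I didn't check that the other three feet still bear weight. I inferred it from stopping at about 10 of the 15 mm of travel, with the push still below the 6 to 10 N expected at the end.
- **Move call:** my first call was refused because it left out some row keys, and nothing moved.

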